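Set the test-panel stage to the mark, taking up the backlash

TASK

Using only its black knob, set the stage that carries the green test panel so that its pointer stands at the red mark, with the gear slack taken up: the stage stands to the right of the mark (the -y end of its scale) now, so first turn the knob anticlockwise to run it at least 10 mm past the mark to the left, then bring it up to the mark by turning clockwise. Do not overrun the mark on this last approach, leave the knob where the clockwise turn brought it, and let go; do not push the stage or the red mark by hand and do not disturb the things around.

Things in the scene. Friction and masses are not known exactly. Their poses are not given: they have to be found in the camera images.
- rig: Fixed stage: grey base plate 170 x 220 x 12 mm; origin under its centre, x away from the robot, y to the left (within its yaw). Robot side, right half: blue gearbox with the knob; middle: white scale bar along y (10 mm divisions); far side: carriage on two rods. All but the knob is under 59 mm. Turning the knob anticlockwise drives the carriage to +y, clockwise to -y.
- knob_grip (a point): Grip centre of the black bar knob, on its vertical axis, 82 mm above the table. Bar 60 mm long (x; white line at the +x end), 14 mm thick (y), 67 to 94 mm above the table. 10 mm of travel per rad, up to 5 rad to go, so regrasp. After each reversal it turns free through 0.6 rad of slack (0.01 N m) before the carriage follows (0.06 N m). It stays where it is left.
- dial_line (a point): Top centre of the steel dial disc (74 mm across, 58 mm above the table) under the knob, driven through the slack and geared rigidly to the carriage; the red line on its rim lies along +x. Slack taken up clockwise: the knob's white line stands over the red line (x axes agree); taken up anticlockwise: the knob is 0.6 rad anticlockwise of it.
- pointer (a point): Tip of the carriage's thin black pointer blade over the scale, 33.5 mm above the table; moves with the carriage along the rig's y
- carriage: The sliding carriage, 62 x 60 mm, aluminium with a green coated test panel on top (about 40 mm above the table); origin at the centre of its underside; slides along the rig's y
- mark_line (a point): Line of the red mark tab on the scale bar, 33.5 mm above the table. Its y is the rig's y: the pointer is at the mark when its y in this frame is 0, left of it when positive, right of it when negative. The tab slides if pushed; its place differs from run to run.
- gauge_mid (a point): Bystander: black paint thickness gauge lying left of the stage, 46 x 111 x 24 mm; its centre
- marker_mid (a point): Bystander: black and red felt marker lying further left, 16 x 128 x 16 mm; its centre
- bottle_mid (a point): Bystander: touch-up paint bottle, grey with black cap, standing left of and behind the stage, 26 mm across, 74 mm high; its centre

How it is judged (in metres and radians):
On the way, in this order (a step that is already met when the one before it is completed fails the run):
1. the pointer has been run back to at least 9 mm left of the mark (y of pointer in the frame of mark_line above 0.009 m), for 0.1 s.
2. the pointer has come back to the mark (within 2.5 mm) with the slack taken up clockwise (knob within 0.2 rad of the dial line) (y of pointer in the frame of mark_line between -0.0025 and 0.0025 m and angle between the x axis of knob_grip and the x axis of dial_line, either way round below 0.2 rad), for 0.2 s.
At the end, for the whole second after the job is handed in: The pointer stands within 2.5 mm of the red mark along the scale, at rest, the slack is taken up clockwise (knob's white line within 0.2 rad of the dial's red line) (all of step 2 and linear speed of carriage below 0.002 m/s); the robot touches nothing.
It fails at once if the stage driven clockwise (to the right) while it is more than 4 mm to the right of the mark (y of pointer in the frame of mark_line below -0.004 m and angle between the x axis of knob_grip and the x axis of dial_line, either way round below 0.06 rad and linear speed of carriage above 0.001 m/s).
It fails at once if the stage pushed by hand (more than 3 N) (contact force between any of the fingers, the arm and carriage above 3 N).
It fails at once if the red mark shifted by more than 2 mm (distance of mark_line from where it was at the start of the episode above 0.002 m).
It fails at once if a bystander (gauge, marker or touch-up bottle) moved by more than 20 mm (distance of any of gauge_mid, marker_mid, bottle_mid from where it was at the start of the episode above 0.02 m).
It also fails if it takes over 64 s, if anything falls off the work surface, if the arm or the gripper's body presses on something with over 40 N, if the wrist force passes 120 N, or if a joint passes its speed limit or range.

ROBOT

A 7-joint arm with a two-finger parallel gripper is mounted at the origin on a cart in front of the work surface, level with it; the furniture and walls round the work are solid. World frame = base frame: x ahead of the robot, y to its left, z up, the work surface at z = 0. Lengths are in m, angles in degrees, forces in N, time in s.
With the tool pointing down it reaches from about 0.35 to 0.9 m from the base axis. Payload 7.2 kg.
Tool frame: the origin (TCP) lies at the very end of the fingers, on their centre line; the grasp point (between the pads) lies 19 mm behind it; z points along the fingers, y is the direction in which the jaws open and shut (so a half turn about z gives the same grasp; the last joint's range is limited). The gripper opens to 88 mm and grips with 3 to 60 N. Pads are 20 mm wide; open, the fingers measure 115 mm over their backs; the gripper's body (75 mm by 178 mm) begins 61 mm behind the grasp point.
Start: joints at [64.16, 23.554, -0.728, 91.456, 0.321, 64.991, -4.71], TCP at [0.233, -0.58, 0.191] pointing down, gripper open.
Joint ranges: [-169.25, 169.25], [-16.82, 113.86], [-84.01, 82.57], [7.8, 145.47], [-59.2, 239.2], [7.22, 106.19], [-163.78, 163.78]. Speed limits (degrees/s): [136.94, 136.94, 172.46, 172.46, 180, 180, 180].

INTERFACE

Orientations are given as a 3x3 rotation matrix whose columns are the frame's x, y, z axes.
In Python, from plant import bot, imaging, order gives the robot as it stands. The module is installed in compiled form; this text tells all that it offers.
- The arm moves only by the tool apply_moves, never from a script. Its argument "series" is a list of rows, each a list of 3 entries, a list of its own where there are three numbers: the shift along the tool's x, y, z scaled (see below), then the turn, a rotation vector about the tool's x, y, z scaled (see below), then the opening, from 0 (shut) to 1 (fully open). A call has 1 to 20 rows; each row shifts and turns the commanded pose from where the row before left it, along the tool's axes as they then stand; what a row does not reach is not made up. The controller multiplies each number of a shift by 0.025 m and each number of a turn by 4 degrees. A row lasts 1/12 s, in which the tool goes at most 41.7 mm and 7.16 degrees, less where a joint would pass 70% of its speed; a pose out of reach is approached as far as the arm can. A call with a number of a shift or a turn outside -1 to 1 is refused whole. A call with a gripper value outside its range is refused whole. The fingers move at their own pace and stop on an object; "force" is the grip in N (left out, the last holds). Time passes only in rows, so rows that do not move let the fingers close. It gives the time, the measured TCP pose, the force and the opening at its end, in the units of the state.
- bot.get_state(): the state, without advancing time (a new reading comes with each control period).
- imaging.camera(name): name is "side" or "top" or "wrist"; returns a dict with "pixels" (420x560x3 uint8, red, green, blue), "z_map" (420x560 float32, m along the optical axis (not along the pixel's ray), 0 where there is no reading), "fovy" (degrees; the focal length in pixels is half the picture's height over the tangent of half this angle, whatever the lens; pixels are square), "cx", "cy" (the principal point, pixels), "R" (3x3) and "t" (3): a world point X has camera coordinates R X + t. Camera axes: x right, y down, z forward; pixel columns grow to the right and rows downward; lengths in m; the calibration is good to about 2 mm. A picture is of the moment at which its call begins.
- order.finish_job(): hands the job in, once; it reports no verdict.
The state is a dict: "time_s": time; "qpos": joint angles; "qd": joint speeds; "tau": joint torques, N m; "ee_pos": TCP position; "ee_rot": TCP orientation; "wrist_force": force on the tool from outside, world axes, zero at the start; "moment": the same for the moment, N m; "opening": opening from 0.0 (shut) to 1.0 (fully open).
Only numpy, scipy, OpenCV 4.12 (cv2) and the standard library are available. Lean on these libraries where they do the work, as an engineer would, in place of code of your own. Each camera call takes 0.05 s, during which the arm holds its last target.

## Working session

There is one attempt and no reset: what is moved stays moved. The work goes in short steps, Python scripts to look and compute and a tool call to move; the robot and the scene stay as the last step left them, time stands still between calls to the robot, and variables do not carry over. Pictures are saved under pics/ and viewed, and the job is handed in when it is done.

Besides the shell and the picture viewer there is one more tool, called after ">>>" as name(argument=value, ...) on one line, values as JSON. apply_moves: Moves the arm, as the interface text tells. Its arguments: {"type":"object","properties":{"series":{"type":"array","items":{"type":"array"}},"force":{"type":"number"}},"required":["series"]}

```bash
mkdir -p pics; cat > h.py <<'E'
import numpy as np, cv2
from plant import bot, imaging, order
def grab(n,fn):
    c=imaging.camera(n); cv2.imwrite('pics/'+fn+'.png',c['pixels'][:,:,::-1]); np.savez('pics/'+fn+'.npz',**c); return c
def K(c):
    f=c['pixels'].shape[0]/2/np.tan(np.radians(c['fovy'])/2); return f
def ray(c,u,v,z):
    f=K(c); d=np.array([(u-c['cx'])/f,(v-c['cy'])/f,1.]); R=np.array(c['R']);t=np.array(c['t'])
    o=-R.T@t; w=R.T@d; return o+w*(z-o[2])/w[2]
def proj(c,X):
    p=np.array(c['R'])@np.array(X)+np.array(c['t']); f=K(c); return p[:2]/p[2]*f+[c['cx'],c['cy']]
E
python3 - <<'E'
from h import *
for n in ['top','side','wrist']:
    c=grab(n,n+'0'); print(n,c['fovy'],c['cx'],c['cy'],np.round(c['R'],3).tolist(),np.round(c['t'],3))
s=bot.get_state(); print({k:np.round(v,3).tolist() for k,v in s.items()})
E
```

```text
top 52.94953542898798 279.9266859533639 210.6023756375319 [[-0.027, -1.0, -0.007], [-0.99, 0.028, -0.141], [0.141, 0.003, -0.99]] [-0.095  0.563  1.061]
side 57.21450918326868 283.50088047194157 205.18506492410006 [[-0.864, -0.504, 0.008], [-0.249, 0.413, -0.876], [0.438, -0.759, -0.482]] [0.408 0.269 0.555]
wrist 62.65443467726662 284.23918683933573 208.9776959900485 [[0.373, -0.928, -0.002], [-0.9, -0.362, 0.244], [-0.227, -0.089, -0.97]] [-0.624 -0.03   0.391]
{'time_s': 0.15, 'qpos': [64.16, 23.591, -0.728, 91.491, 0.322, 64.992, -4.71], 'qd': [0.017, -0.153, -0.035, -0.151, -0.028, -0.093, 0.016], 'tau': [0.002, -58.834, 0.643, -29.129, -0.054, 0.016, 0.0], 'ee_pos': [0.233, -0.579, 0.191], 'ee_rot': [[0.928, 0.374, -0.001], [0.374, -0.928, 0.001], [-0.0, -0.001, -1.0]], 'wrist_force': [0.444, 0.292, -0.66], 'moment': [0.022, 0.006, 0.053], 'opening': 1.004}
```

View pics/top0.png

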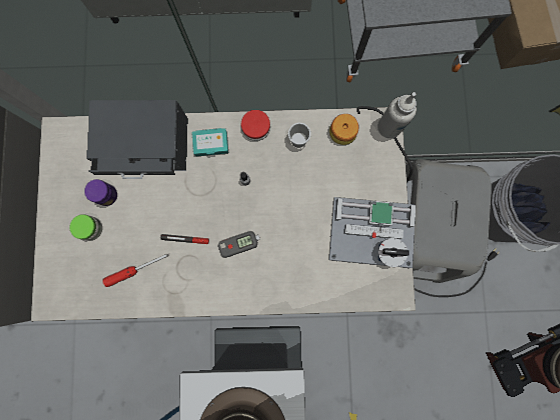

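View pics/side0.png

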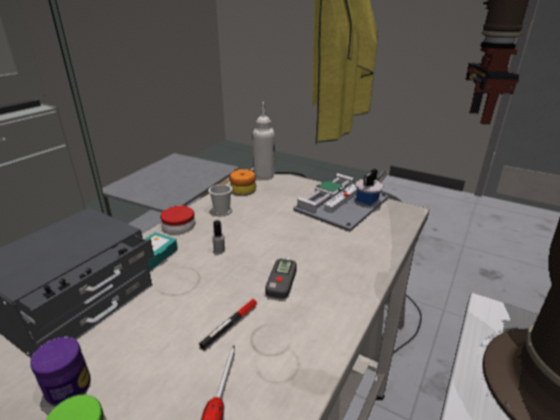

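View pics/wrist0.png

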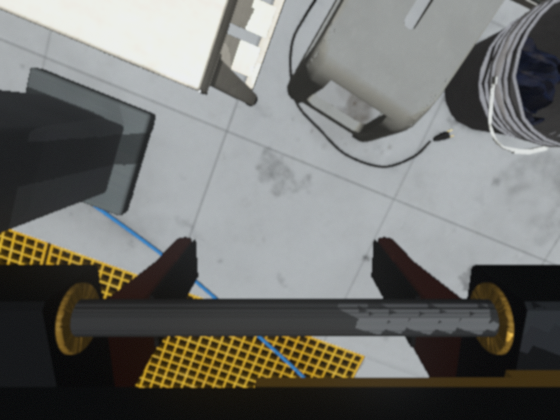

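The top view shows the rig at about (372,232), with the knob at (397,252). The gauge is at (238,244), the marker at (185,239) and the bottle at (244,179). I'll zoom in on the rig.

```bash
python3 - <<'E'
from h import *
c=dict(np.load('pics/top0.npz'))
im=cv2.imread('pics/top0.png')[185:275,320:425]
cv2.imwrite('pics/top0z.png',cv2.resize(im,None,fx=7,fy=6.6,interpolation=cv2.INTER_CUBIC))
print(proj(c,[0,0,0]), K(c))
for n,u,v,z in [('knob',397,252,.094),('BL',329,260,.012),('BR',410,267,.012),('TL',335,198,.012),('TR',415,205,.012),('red',374,235,.0335)]:
    print(n,ray(c,u,v,z).round(4))
E
```

```text
[242.38221633 434.28395523] 421.6597629620172
knob [ 0.4424 -0.3931  0.094 ]
BL [ 0.4293 -0.2353  0.012 ]
BR [ 0.4054 -0.4467  0.012 ]
TL [ 0.5942 -0.2586  0.012 ]
TR [ 0.5692 -0.4716  0.012 ]
red [ 0.4902 -0.3527  0.0335]
```

View pics/top0z.png

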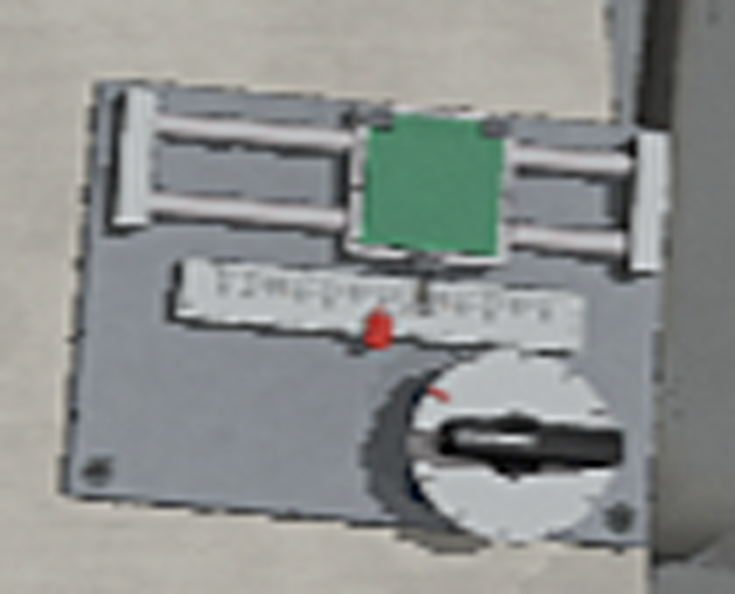

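```bash
python3 - <<'E'
from h import *
c=dict(np.load('pics/top0.npz'))
f=K(c); v,u=np.mgrid[0:420,0:560]; z=c['z_map']
P=np.stack([(u-c['cx'])/f*z,(v-c['cy'])/f*z,z],-1)
W=(P-c['t'])@c['R']
# heights around rig
for nm,m in [('knob',(W[...,2]>.075)&(W[...,2]<.11)),('dial',(W[...,2]>.052)&(W[...,2]<.065))]:
    m=m&(u>370)&(u<412)&(v>230)&(v<272)&(z>0)
    q=W[m]; print(nm,len(q),q.mean(0).round(4),q.min(0).round(4),q.max(0).round(4))
    if nm=='knob':
        mm=cv2.minAreaRect(q[:,:2].astype(np.float32)*1000); print(mm)
reg=(v>100)&(v<320)&(u>300)&(u<520)&(z>0)&(W[...,2]>.1)
q=W[reg]; print(len(q),q[:,2].max(), np.unique((q[:,:2]/.05).round()*.05,axis=0).round(2).tolist())
g=(u>420)&(u<480)&(v>170)&(v<270); print('bin',np.percentile(W[g][:,2],[5,50,95,100]))
w=dict(np.load('pics/wrist0.npz')); print('wcam',-w['R'].T@w['t'])
E
```

```text
knob 156 [ 0.4437 -0.3887  0.0927] [ 0.4346 -0.4208  0.075 ] [ 0.4533 -0.3605  0.099 ]
((443.9328918457031, -390.8746643066406), (59.96204376220703, 14.208383560180664), 83.4784164428711)
dial 501 [ 0.4436 -0.389   0.0584] [ 0.4087 -0.4254  0.0521] [ 0.4798 -0.3548  0.0648]
653 0.19666205860019584 [[0.75, -0.45], [0.75, -0.4], [0.8, -0.45], [0.8, -0.4]]
bin [-0.36532796 -0.32389893 -0.31696535  1.12951622]
wcam [ 0.29451344 -0.55476157  0.38541512]
```

>>> apply_moves(series=[[[0.666,-0.241,0.1],[0,0,0],1],[[0.666,-0.241,0.1],[0,0,0],1],[[0.666,-0.241,0.1],[0,0,0],1],[[0.666,-0.241,0.1],[0,0,0],1],[[0.666,-0.241,0.1],[0,0,0],1],[[0.666,-0.241,0.1],[0,0,0],1],[[0.666,-0.241,0.1],[0,0,0],1],[[0.666,-0.241,0.1],[0,0,0],1],[[0.666,-0.241,0.1],[0,0,0],1],[[0.666,-0.241,0.1],[0,0,0],1],[[0.666,-0.241,0.1],[0,0,0],1],[[0.666,-0.241,0.1],[0,0,0],1],[[0.666,-0.241,0.1],[0,0,0],1],[[0.666,-0.241,0.1],[0,0,0],1],[[0.666,-0.241,0.1],[0,0,0],1],[[0.666,-0.241,0.1],[0,0,0],1]])

```text
time_s: 1.48
ee_pos: [0.4449, -0.3901, 0.1508]
ee_rot: [[0.928, 0.373, -0.0], [0.373, -0.928, 0.0], [-0.0, -0.0, -1.0]]
wrist_force: [0.8, -0.2, -0.5]
opening: 0.998
```

>>> apply_moves(series=[[[0,0,0],[0,0,1],1],[[0,0,0],[0,0,1],1],[[0,0,0],[0,0,1],1],[[0,0,0],[0,0,1],1],[[0,0,0],[0,0,1],1],[[0,0,0],[0,0,1],1],[[0,0,0],[0,0,1],1],[[0,0,0],[0,0,1],1],[[0,0,0],[0,0,1],1],[[0,0,0],[0,0,1],1],[[0,0,0],[0,0,1],1],[[0,0,0],[0,0,1],1],[[0,0,0],[0,0,1],1],[[0,0,0],[0,0,1],1],[[0,0,0],[0,0,1],1],[[0,0,0],[0,0,1],1],[[0,0,0],[0,0,1],1],[[0,0,0],[0,0,1],1],[[0,0,0],[0,0,1],1],[[0,0,0],[0,0,1],1]])

```text
time_s: 3.15
ee_pos: [0.4444, -0.3907, 0.1509]
ee_rot: [[0.526, -0.85, -0.0], [-0.85, -0.526, 0.0], [-0.0, 0.0, -1.0]]
wrist_force: [-0.1, 0.8, 0.1]
opening: 0.997
```

```bash
python3 - <<'E'
from h import *
s=bot.get_state(); print(np.round(s['ee_pos'],4),np.round(s['ee_rot'],3).tolist(),np.round(s['qpos'],1),s['time_s'])
E
```

```text
[ 0.4444 -0.3907  0.1509] [[0.526, -0.85, -0.0], [-0.85, -0.526, 0.0], [-0.0, 0.0, -1.0]] [  28.9   22.5   10.3   99.5   -4.6   58.5 -107.5] 3.15
```

>>> apply_moves(series=[[[0,0,0],[0,0,1],1],[[0,0,0],[0,0,1],1],[[0,0,0],[0,0,1],1],[[0,0,0],[0,0,1],1],[[0,0,0],[0,0,1],1],[[0,0,0],[0,0,1],1],[[0,0,0],[0,0,1],1],[[0,0,0],[0,0,1],1],[[0,0,0],[0,0,1],1],[[0,0,0],[0,0,0.55],1],[[0,0,0],[0,0,0],1]])

```text
time_s: 4.07
ee_pos: [0.4444, -0.3906, 0.1508]
ee_rot: [[-0.111, -0.994, -0.001], [-0.994, 0.111, 0.0], [-0.0, 0.001, -1.0]]
wrist_force: [-0.4, -0.7, -0.3]
opening: 1.001
```

```bash
python3 - <<'E'
from h import *
c=grab('wrist','w1'); s=bot.get_state(); print(np.round(s['ee_pos'],4),np.round(s['ee_rot'],3).tolist(),np.round(s['qpos'],1),s['time_s'])
print(proj(c,[.4437,-.39,.094]))
E
```

```text
[ 0.4445 -0.3906  0.1509] [[-0.108, -0.994, -0.001], [-0.994, 0.108, 0.0], [-0.0, 0.001, -1.0]] [  22.8   22.9   18.4   99.9   -8.3   58.5 -142. ] 4.1167
[284.76314509 213.17426265]
```

View pics/w1.png

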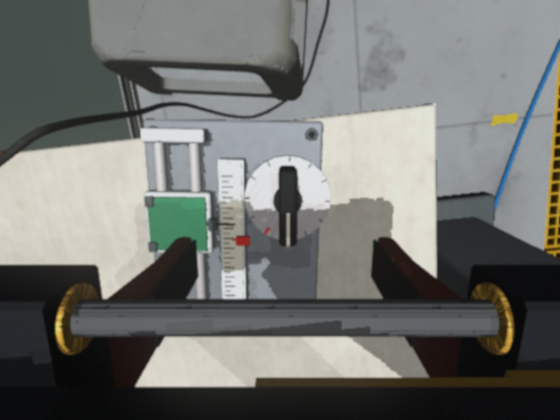

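The wrist view shows the knob bar at column 288, rows 167–245, with its white line at the lower end. The red dial line is at (267,232), the pointer at about (225,223) and the red tab at (242,240).

```bash
cat > m.py <<'E'
from h import *
def meas(fn):
    c=dict(np.load('pics/'+fn+'.npz')); im=c['pixels'].astype(int)
    return c,im
E
python3 - <<'E'
from m import *
c,im=meas('w1')
cv2.imwrite('pics/w1z.png',cv2.resize(im[140:270,140:340].astype(np.uint8)[:,:,::-1],None,fx=4,fy=4,interpolation=cv2.INTER_CUBIC))
for n,u,v,z in [('k1',288,167,.094),('k2',288,245,.094),('dialL',245,199,.058),('dialR',331,199,.058),('dialT',288,156,.058),('dialB',288,241,.058),('redline',267,232,.058),('mark',242,240,.0335),('ptr',233,223,.0335)]:
    print(n,ray(c,u,v,z).round(4))
z=c['z_map'];f=K(c);v,u=np.mgrid[0:420,0:560]
P=np.stack([(u-c['cx'])/f*z,(v-c['cy'])/f*z,z],-1);W=(P-c['t'])@c['R']
m=(W[...,2]>.08)&(W[...,2]<.105)&(u>255)&(u<320)&(v>150)&(v<260)
print(cv2.minAreaRect((W[m][:,:2]*1000).astype(np.float32)),W[m].mean(0))
m=(W[...,2]>.052)&(W[...,2]<.064)&(u>235)&(u<340)&(v>145)&(v<260)
print(cv2.minEnclosingCircle((W[m][:,:2]*1000).astype(np.float32)))
E
```

```text
k1 [ 0.4375 -0.4244  0.094 ]
k2 [ 0.444  -0.3644  0.094 ]
dialL [ 0.477  -0.3968  0.058 ]
dialR [ 0.404  -0.3886  0.058 ]
dialT [ 0.4366 -0.4289  0.058 ]
dialB [ 0.4446 -0.355   0.058 ]
redline [ 0.462  -0.3653  0.058 ]
mark [ 0.4888 -0.3523  0.0335]
ptr [ 0.4949 -0.37    0.0335]
((440.8008117675781, -393.62811279296875), (59.83315658569336, 13.74198055267334), 83.47146606445312) [ 0.44081567 -0.3955066   0.09482947]
((440.9583435058594, -393.63238525390625), 36.866947174072266)
```

View pics/w1z.png

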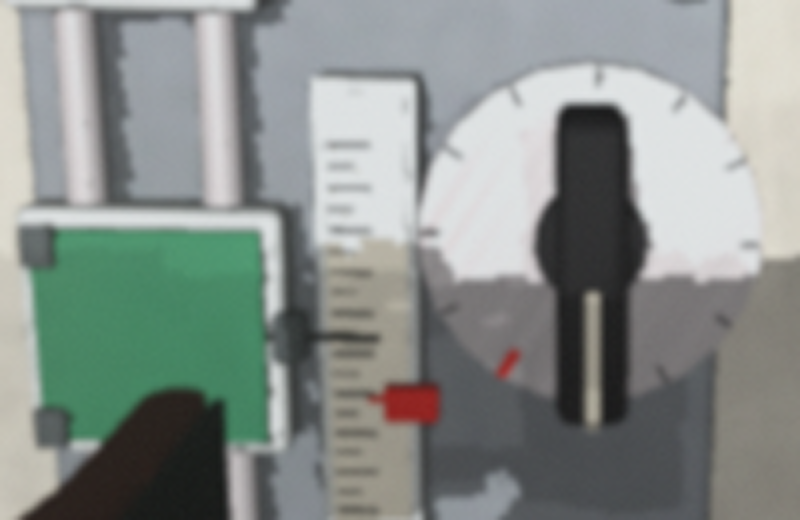

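>>> apply_moves(series=[[[0.065,0.078,0.42],[0,0,0],1],[[0,0,0.42],[0,0,0],1],[[0,0,0.42],[0,0,0],1],[[0,0,0.42],[0,0,0],1],[[0,0,0.42],[0,0,0],1],[[0,0,0.42],[0,0,0],1],[[0,0,0.42],[0,0,0],1],[[0,0,0.42],[0,0,0],1],[[0,0,0],[0,0,0],1],[[0,0,0],[0,0,0],1]], force=8)

```text
time_s: 4.95
ee_pos: [0.4421, -0.392, 0.0664]
ee_rot: [[-0.109, -0.994, -0.001], [-0.994, 0.109, 0.001], [-0.001, 0.001, -1.0]]
wrist_force: [0.1, 0.1, 0.5]
opening: 1.001
```

>>> apply_moves(series=[[[0,0,0],[0,0,0],0.6],[[0,0,0],[0,0,0],0.4],[[0,0,0],[0,0,0],0.3],[[0,0,0],[0,0,0],0.2],[[0,0,0],[0,0,0],0.1],[[0,0,0],[0,0,0],0],[[0,0,0],[0,0,0],0],[[0,0,0],[0,0,0],0],[[0,0,0],[0,0,0],0],[[0,0,0],[0,0,0],0]], force=8)

```text
time_s: 5.78
ee_pos: [0.4424, -0.3922, 0.0671]
ee_rot: [[-0.109, -0.994, -0.0], [-0.994, 0.109, -0.0], [0.0, -0.0, -1.0]]
wrist_force: [0.2, 0.1, -0.8]
opening: 0.28
```

```bash
python3 - <<'E'
from h import *
c=grab('wrist','w2'); s=bot.get_state(); print({k:np.round(v,3).tolist() for k,v in s.items()})
E
```

```text
{'time_s': 5.833, 'qpos': [24.352, 28.43, 16.891, 104.317, -10.595, 48.791, -139.94], 'qd': [0.044, 0.042, -0.113, 0.012, 0.117, 0.061, 0.022], 'tau': [-0.001, -57.228, 5.293, -23.834, 0.046, -0.057, -0.0], 'ee_pos': [0.442, -0.392, 0.067], 'ee_rot': [[-0.109, -0.994, -0.0], [-0.994, 0.109, 0.0], [-0.0, 0.0, -1.0]], 'wrist_force': [-0.042, -0.507, 0.801], 'moment': [0.117, -0.033, -0.037], 'opening': 0.231}
```

View pics/w2.png

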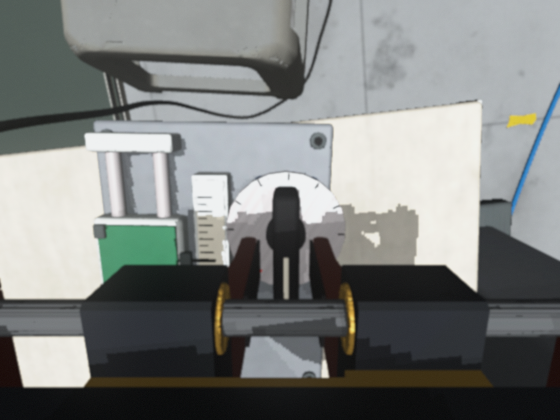

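The fingers straddle the bar evenly (bar at column 287, gap about 255–317) and are still closing.

>>> apply_moves(series=[[[0,0,0],[0,0,0],0],[[0,0,0],[0,0,0],0],[[0,0,0],[0,0,0],0],[[0,0,0],[0,0,0],0],[[0,0,0],[0,0,0],0],[[0,0,0],[0,0,0],0]], force=8)

```text
time_s: 6.33
ee_pos: [0.4425, -0.3922, 0.0672]
ee_rot: [[-0.109, -0.994, 0.0], [-0.994, 0.109, -0.0], [0.0, -0.0, -1.0]]
wrist_force: [-0.8, -0.4, -0.3]
opening: 0.003
```

The gripper closed fully, so the bar isn't between the pads. I'll look before doing anything else.

```bash
python3 - <<'E'
from h import *
c=grab('wrist','w3'); s=bot.get_state(); print(np.round(s['wrist_force'],2),s['opening'])
c=grab('top','t3'); cv2.imwrite('pics/t3z.png',cv2.resize(cv2.imread('pics/t3.png')[185:285,320:450],None,fx=6,fy=6,interpolation=cv2.INTER_CUBIC))
c=grab('side','s3'); cv2.imwrite('pics/s3z.png',cv2.resize(cv2.imread('pics/s3.png')[130:250,280:440],None,fx=5,fy=5,interpolation=cv2.INTER_CUBIC))
E
```

```text
[ 0.54 -0.63  0.88] 0.0046093214883242695
```

View pics/w3.png

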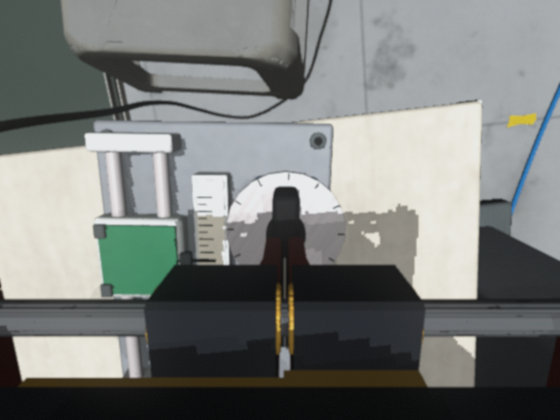

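View pics/s3z.png

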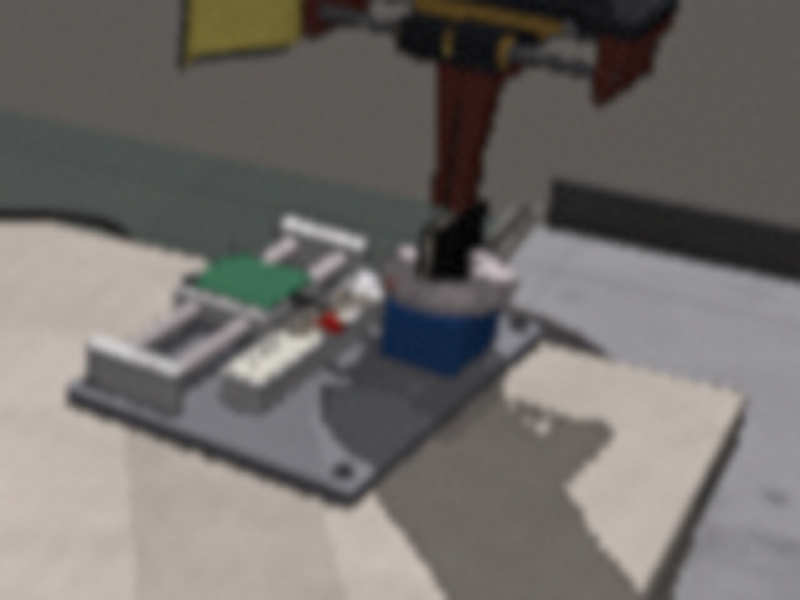

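View pics/t3z.png

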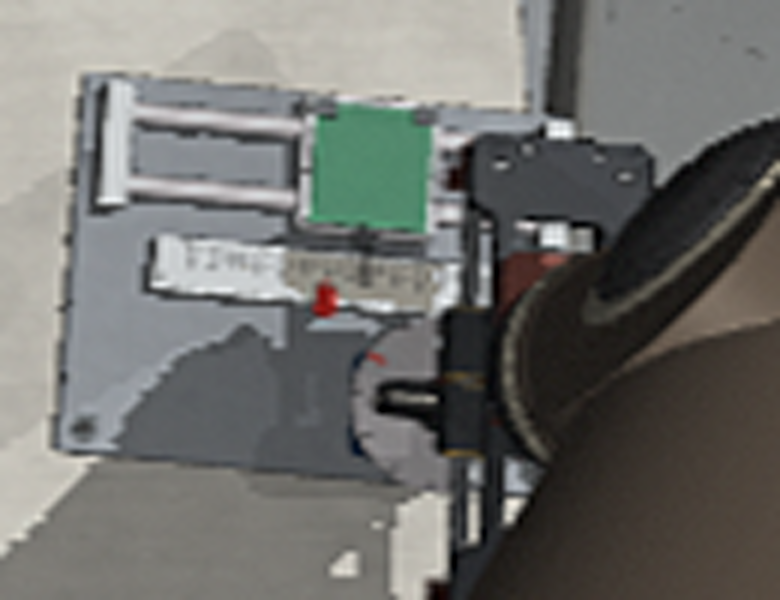

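```bash
python3 - <<'E'
from h import *
s=bot.get_state(); e=np.array(s['ee_pos']); print(e)
for fn,off in [('w3',(0,0,1)),('s3',(280,130,5)),('t3',(320,185,6))]:
    c=dict(np.load('pics/'+fn+'.npz')); 
    for h in (0,.02,.03,.05): p=proj(c,e+[0,0,h]); print(fn,h,p.round(1),((p-off[:2])*off[2]).round(0))
    v,u=np.mgrid[0:420,0:560]; z=c['z_map'];f=K(c);W=(np.stack([(u-c['cx'])/f*z,(v-c['cy'])/f*z,z],-1)-c['t'])@c['R']
    if fn=='w3':
        for vv in range(185,270,5): print(vv,W[vv,286].round(3),W[vv,275].round(3),c['pixels'][vv,286],c['pixels'][vv,275])
    if fn=='s3':
        for vv in range(150,190,3): print(vv,W[vv,371].round(3),c['pixels'][vv,371])
E
```

```text
[ 0.4424267  -0.39227906  0.06714727]
w3 0 [283.7 236.7] [284. 237.]
w3 0.02 [283.7 248.7] [284. 249.]
w3 0.03 [283.7 255.6] [284. 256.]
w3 0.05 [283.6 272.1] [284. 272.]
185 [ 0.438 -0.422  0.059] [ 0.444 -0.423  0.06 ] [207 210 211] [232 234 234]
190 [ 0.438 -0.423  0.082] [ 0.444 -0.423  0.078] [36 36 37] [79 77 79]
195 [ 0.438 -0.423  0.094] [ 0.443 -0.423  0.091] [38 38 40] [38 39 39]
200 [ 0.438 -0.421  0.096] [ 0.444 -0.421  0.095] [51 50 52] [45 44 46]
205 [ 0.438 -0.418  0.095] [ 0.444 -0.419  0.095] [53 54 55] [45 46 47]
210 [ 0.439 -0.416  0.096] [ 0.444 -0.416  0.095] [52 53 52] [45 45 47]
215 [ 0.439 -0.413  0.094] [ 0.444 -0.414  0.095] [50 50 51] [43 44 44]
220 [ 0.439 -0.41   0.095] [ 0.445 -0.411  0.094] [39 38 39] [40 41 42]
225 [ 0.44  -0.408  0.095] [ 0.445 -0.408  0.094] [35 34 35] [34 34 35]
230 [ 0.44  -0.405  0.096] [ 0.445 -0.406  0.095] [35 34 35] [33 33 34]
235 [ 0.44  -0.403  0.096] [ 0.446 -0.403  0.094] [31 30 30] [31 30 30]
240 [ 0.44  -0.402  0.101] [ 0.445 -0.404  0.106] [30 29 30] [44 32 31]
245 [ 0.44  -0.402  0.108] [ 0.445 -0.404  0.113] [26 26 25
[... 393 characters left out ...]
 207.]
s3 0.05 [370.7 164.3] [454. 171.]
150 [ 0.444 -0.385  0.158] [40 18 15]
153 [ 0.443 -0.384  0.151] [35 21 19]
156 [ 0.442 -0.385  0.142] [36 20 17]
159 [ 0.44  -0.382  0.136] [41 21 18]
162 [ 0.438 -0.377  0.13 ] [42 21 17]
165 [ 0.437 -0.379  0.121] [45 23 19]
168 [ 0.437 -0.381  0.112] [48 24 18]
171 [ 0.437 -0.383  0.103] [49 27 23]
174 [ 0.436 -0.383  0.095] [20 17 17]
177 [ 0.435 -0.383  0.087] [8 8 7]
180 [ 0.435 -0.388  0.076] [2 0 4]
183 [ 0.434 -0.388  0.068] [ 9 11  7]
186 [ 0.432 -0.383  0.062] [67 64 66]
189 [ 0.428 -0.372  0.058] [112 106 108]
t3 0 [393.8 252.5] [443. 405.]
t3 0.02 [395.9 252.1] [456. 403.]
t3 0.03 [397. 252.] [462. 402.]
t3 0.05 [399.3 251.6] [476. 400.]
```

```bash
python3 - <<'E'
from h import *
for fn,rows,cols in [('w1',range(232,275,4),(185,388)),('w2',range(232,270,4),(245,325))]:
    c=dict(np.load('pics/'+fn+'.npz'))
    v,u=np.mgrid[0:420,0:560]; z=c['z_map'];f=K(c);W=(np.stack([(u-c['cx'])/f*z,(v-c['cy'])/f*z,z],-1)-c['t'])@c['R']
    for vv in rows: print(fn,vv,*[W[vv,k].round(3) for k in cols])
E
```

```text
w1 232 [ 0.54  -0.368  0.038] [ 0.341 -0.334  0.003]
w1 236 [ 0.492 -0.407  0.183] [ 0.341 -0.329  0.003]
w1 240 [ 0.491 -0.407  0.188] [ 0.394 -0.396  0.189]
w1 244 [ 0.488 -0.407  0.195] [ 0.395 -0.397  0.195]
w1 248 [ 0.488 -0.406  0.198] [ 0.397 -0.397  0.2  ]
w1 252 [ 0.487 -0.405  0.201] [ 0.398 -0.397  0.204]
w1 256 [ 0.487 -0.404  0.203] [ 0.398 -0.395  0.205]
w1 260 [ 0.487 -0.403  0.204] [ 0.4   -0.395  0.21 ]
w1 264 [ 0.487 -0.401  0.205] [ 0.4   -0.393  0.209]
w1 268 [ 0.488 -0.398  0.202] [ 0.4   -0.392  0.211]
w1 272 [ 0.487 -0.397  0.205] [ 0.4  -0.39  0.21]
w2 232 [ 0.466 -0.395  0.059] [ 0.417 -0.39   0.06 ]
w2 236 [ 0.466 -0.393  0.059] [ 0.417 -0.388  0.061]
w2 240 [ 0.46  -0.405  0.105] [ 0.422 -0.402  0.106]
w2 244 [ 0.459 -0.405  0.111] [ 0.422 -0.402  0.112]
w2 248 [ 0.458 -0.406  0.117] [ 0.423 -0.402  0.116]
w2 252 [ 0.458 -0.405  0.121] [ 0.423 -0.402  0.122]
w2 256 [ 0.458 -0.405  0.125] [ 0.424 -0.402  0.126]
w2 260 [ 0.457 -0.406  0.131] [ 0.424 -0.401  0.129]
w2 264 [ 0.456 -0.405  0.134] [ 0.425 -0.402  0.135]
w2 268 [ 0.456 -0.405  0.139] [ 0.425 -0.402  0.139]
```

Depth from both the wrist and side cameras puts the real fingertips about 31 mm above the reported TCP, at both heights checked. Laterally the fingers are centred on the knob to about 0.5 mm. I'll trust the vision: reopen and go lower in guarded steps.

>>> apply_moves(series=[[[0,0,0],[0,0,0],0.7],[[0,0,0],[0,0,0],0.7],[[0,0,0],[0,0,0],0.7],[[0,0,0],[0,0,0],0.7],[[0,0,0],[0,0,0],0.7],[[0,0,0],[0,0,0],0.7],[[0,0,0],[0,0,0],0.7],[[0,0,0],[0,0,0],0.7],[[0,0,0],[0,0,0],0.7]])

```text
time_s: 7.23
ee_pos: [0.4424, -0.3922, 0.0672]
ee_rot: [[-0.109, -0.994, -0.0], [-0.994, 0.109, -0.0], [0.0, 0.0, -1.0]]
wrist_force: [0.6, 0.4, -0.1]
opening: 0.647
```

>>> apply_moves(series=[[[0,0,0.2],[0,0,0],0.7],[[0,0,0.2],[0,0,0],0.7],[[0,0,0.2],[0,0,0],0.7],[[0,0,0.2],[0,0,0],0.7],[[0,0,0],[0,0,0],0.7]])

```text
time_s: 7.65
ee_pos: [0.4417, -0.3916, 0.0457]
ee_rot: [[-0.109, -0.994, -0.002], [-0.994, 0.109, 0.001], [-0.001, 0.002, -1.0]]
wrist_force: [0.0, 0.3, 0.0]
opening: 0.702
```

```bash
python3 - <<'E'
from h import *
c=grab('wrist','w4'); s=bot.get_state(); print(np.round(s['wrist_force'],2),s['opening'],s['ee_pos'])
v,u=np.mgrid[0:420,0:560]; z=c['z_map'];f=K(c);W=(np.stack([(u-c['cx'])/f*z,(v-c['cy'])/f*z,z],-1)-c['t'])@c['R']
for k in range(190,390,5): print(k,W[241,k].round(3),W[246,k].round(3))
E
```

```text
[-0.42 -0.24  0.23] 0.6952562491908754 [ 0.4419433  -0.39186743  0.04623632]
190 [ 0.502 -0.391  0.033] [ 0.503 -0.387  0.032]
195 [ 0.499 -0.39   0.032] [ 0.499 -0.387  0.033]
200 [ 0.496 -0.39   0.031] [ 0.478 -0.407  0.092]
205 [ 0.478 -0.407  0.084] [ 0.476 -0.407  0.091]
210 [ 0.476 -0.406  0.084] [ 0.474 -0.407  0.093]
215 [ 0.473 -0.406  0.085] [ 0.473 -0.405  0.088]
220 [ 0.472 -0.405  0.081] [ 0.471 -0.403  0.084]
225 [ 0.474 -0.398  0.06 ] [ 0.474 -0.394  0.059]
230 [ 0.471 -0.397  0.059] [ 0.472 -0.394  0.059]
235 [ 0.468 -0.397  0.059] [ 0.435 -0.458  0.241]
240 [ 0.466 -0.397  0.06 ] [ 0.466 -0.394  0.059]
245 [ 0.463 -0.397  0.061] [ 0.463 -0.393  0.059]
250 [ 0.46  -0.396  0.06 ] [ 0.461 -0.393  0.059]
255 [ 0.457 -0.396  0.06 ] [ 0.458 -0.393  0.06 ]
260 [ 0.455 -0.395  0.06 ] [ 0.455 -0.392  0.06 ]
265 [ 0.451 -0.398  0.068] [ 0.451 -0.395  0.068]
270 [ 0.446 -0.407  0.094] [ 0.447 -0.404  0.094]
275 [ 0.444 -0.407  0.097] [ 0.444 -0.404  0.095]
280 [ 0.442 -0.406  0.095] [ 0.442 -0.405  0.096]
285 [ 0.44  -0.406  0.095] [ 0.44  -0.404  0.095]
290 [ 0.437 -0.406  0.0
[... 273 characters left out ...]
59]
320 [ 0.422 -0.392  0.06 ] [ 0.422 -0.389  0.059]
325 [ 0.419 -0.391  0.059] [ 0.419 -0.388  0.059]
330 [ 0.416 -0.391  0.059] [ 0.416 -0.388  0.059]
335 [ 0.413 -0.39   0.058] [ 0.414 -0.388  0.06 ]
340 [ 0.41 -0.39  0.06] [ 0.411 -0.387  0.059]
345 [ 0.408 -0.39   0.059] [ 0.408 -0.387  0.06 ]
350 [ 0.409 -0.398  0.081] [ 0.41  -0.398  0.088]
355 [ 0.407 -0.399  0.085] [ 0.408 -0.399  0.092]
360 [ 0.405 -0.399  0.086] [ 0.406 -0.399  0.093]
365 [ 0.402 -0.399  0.086] [ 0.404 -0.399  0.092]
370 [ 0.381 -0.367  0.002] [ 0.401 -0.399  0.093]
375 [ 0.377 -0.366  0.001] [ 0.377 -0.362  0.001]
380 [ 0.373 -0.365  0.001] [ 0.374 -0.362  0.001]
385 [ 0.37  -0.365  0.002] [ 0.37  -0.361  0.001]
```

View pics/w4.png

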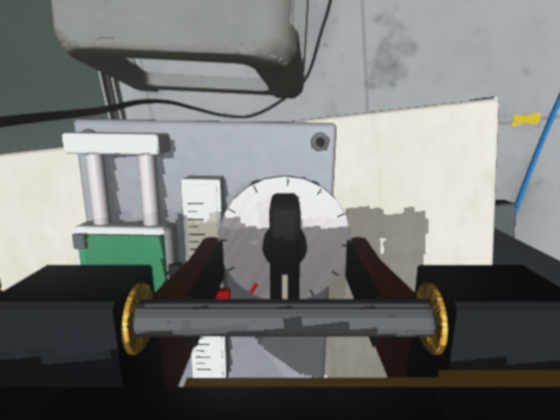

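The real tips are now at about 77 mm and the bar is centred between them (columns 268–298). I'll go down 8 mm more and grip.

>>> apply_moves(series=[[[0,0,0.16],[0,0,0],0.7],[[0,0,0.16],[0,0,0],0.7],[[0,0,0],[0,0,0],0.4],[[0,0,0],[0,0,0],0.2],[[0,0,0],[0,0,0],0],[[0,0,0],[0,0,0],0],[[0,0,0],[0,0,0],0],[[0,0,0],[0,0,0],0],[[0,0,0],[0,0,0],0],[[0,0,0],[0,0,0],0],[[0,0,0],[0,0,0],0],[[0,0,0],[0,0,0],0],[[0,0,0],[0,0,0],0],[[0,0,0],[0,0,0],0]], force=8)

```text
time_s: 8.87
ee_pos: [0.4418, -0.3922, 0.0392]
ee_rot: [[-0.109, -0.994, -0.001], [-0.994, 0.109, 0.0], [-0.0, 0.001, -1.0]]
wrist_force: [-4.0, 2.1, 4.8]
opening: 0.161
```

```bash
python3 - <<'E'
from h import *
s=bot.get_state(); print({k:np.round(v,3).tolist() for k,v in s.items()})
E
```

```text
{'time_s': 8.867, 'qpos': [24.925, 30.549, 16.221, 105.396, -11.43, 45.683, -139.247], 'qd': [0.03, 0.083, -0.009, 0.072, -0.034, -0.022, -0.101], 'tau': [-1.046, -56.726, 4.272, -23.96, -0.503, -1.456, 0.002], 'ee_pos': [0.442, -0.392, 0.039], 'ee_rot': [[-0.109, -0.994, -0.001], [-0.994, 0.109, 0.0], [-0.0, 0.001, -1.0]], 'wrist_force': [-3.987, 2.094, 4.799], 'moment': [0.41, 0.912, 0.027], 'opening': 0.161}
```

Gripped: opening 0.161, which is 14 mm. Now turn anticlockwise.

>>> apply_moves(series=[[[0,0.03,-0.05],[0,0,0],0],[[0,0,0],[0,0,-0.5],0],[[0,0,0],[0,0,-1],0],[[0,0,0],[0,0,-1],0],[[0,0,0],[0,0,-1],0],[[0,0,0],[0,0,-1],0],[[0,0,0],[0,0,-1],0],[[0,0,0],[0,0,-1],0],[[0,0,0],[0,0,-1],0],[[0,0,0],[0,0,-1],0],[[0,0,0],[0,0,-0.5],0],[[0,0,0],[0,0,0],0]])

```text
time_s: 9.87
ee_pos: [0.4411, -0.3922, 0.0397]
ee_rot: [[0.497, -0.868, -0.001], [-0.868, -0.497, 0.0], [-0.001, 0.001, -1.0]]
wrist_force: [-2.1, -1.1, -3.9]
opening: 0.158
```

```bash
python3 - <<'E'
from h import *
c=grab('wrist','w5');s=bot.get_state(); print({k:np.round(s[k],3).tolist() for k in ('qpos','ee_pos','wrist_force','moment','opening','ee_rot')})
c=grab('top','t5'); cv2.imwrite('pics/t5z.png',cv2.resize(cv2.imread('pics/t5.png')[185:285,320:450],None,fx=6,fy=6,interpolation=cv2.INTER_CUBIC))
E
```

```text
{'qpos': [31.772, 29.879, 6.948, 104.967, -4.828, 45.495, -109.132], 'ee_pos': [0.441, -0.392, 0.04], 'wrist_force': [-2.211, -0.069, -5.041], 'moment': [-0.192, 0.445, 0.002], 'opening': 0.16, 'ee_rot': [[0.495, -0.869, -0.001], [-0.869, -0.495, 0.0], [-0.001, 0.001, -1.0]]}
```

View pics/w5.png

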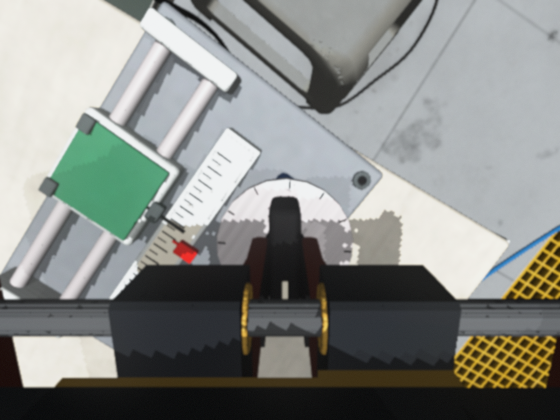

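View pics/t5z.png

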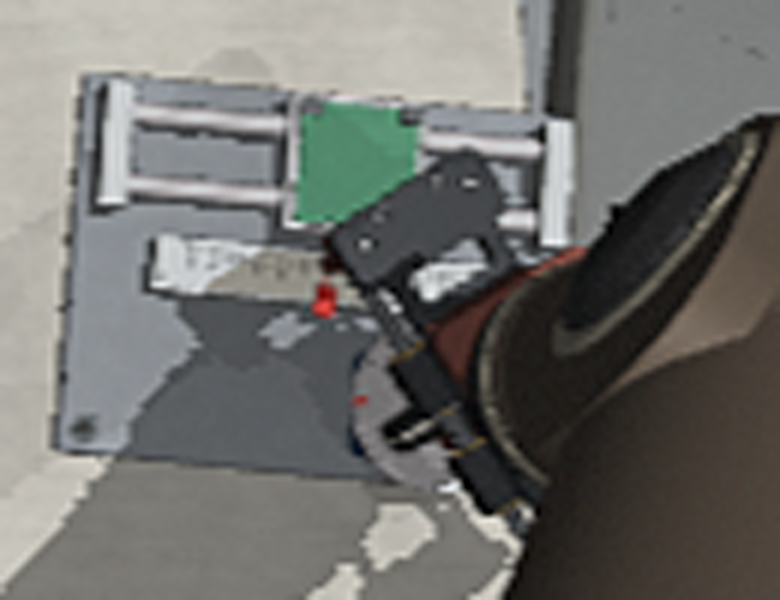

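The carriage followed (the panel shifted left) and forces are low. Continuing.

>>> apply_moves(series=[[[0,0,0],[0,0,-0.5],0],[[0,0,0],[0,0,-1],0],[[0,0,0],[0,0,-1],0],[[0,0,0],[0,0,-1],0],[[0,0,0],[0,0,-1],0],[[0,0,0],[0,0,-1],0],[[0,0,0],[0,0,-1],0],[[0,0,0],[0,0,-1],0],[[0,0,0],[0,0,-1],0],[[0,0,0],[0,0,-1],0],[[0,0,0],[0,0,-1],0],[[0,0,0],[0,0,-1],0],[[0,0,0],[0,0,-1],0],[[0,0,0],[0,0,-1],0],[[0,0,0],[0,0,-1],0],[[0,0,0],[0,0,-1],0],[[0,0,0],[0,0,-0.5],0],[[0,0,0],[0,0,0],0]])

```text
time_s: 11.47
ee_pos: [0.4405, -0.3933, 0.0397]
ee_rot: [[0.998, 0.064, -0.001], [0.064, -0.998, -0.001], [-0.001, 0.001, -1.0]]
wrist_force: [-2.9, -4.8, -9.0]
opening: 0.159
```

>>> apply_moves(series=[[[0,0,0],[0,0,-0.5],0],[[0,0,0],[0,0,-1],0],[[0,0,0],[0,0,-1],0],[[0,0,0],[0,0,-1],0],[[0,0,0],[0,0,-1],0],[[0,0,0],[0,0,-1],0],[[0,0,0],[0,0,-1],0],[[0,0,0],[0,0,-1],0],[[0,0,0],[0,0,-1],0],[[0,0,0],[0,0,-1],0],[[0,0,0],[0,0,-1],0],[[0,0,0],[0,0,-1],0],[[0,0,0],[0,0,-1],0],[[0,0,0],[0,0,-1],0],[[0,0,0],[0,0,-1],0],[[0,0,0],[0,0,-0.5],0],[[0,0,0],[0,0,0],0]])

```text
time_s: 12.88
ee_pos: [0.4413, -0.3941, 0.0399]
ee_rot: [[0.444, 0.896, 0.0], [0.896, -0.444, -0.002], [-0.001, 0.001, -1.0]]
wrist_force: [-0.6, -6.8, -10.2]
opening: 0.161
```

```bash
python3 - <<'E'
from h import *
c=grab('wrist','w6');s=bot.get_state(); print({k:np.round(s[k],3).tolist() for k in ('qpos','ee_pos','wrist_force','moment','opening','ee_rot')})
c=grab('top','t6'); cv2.imwrite('pics/t6z.png',cv2.resize(cv2.imread('pics/t6.png')[185:285,320:450],None,fx=6,fy=6,interpolation=cv2.INTER_CUBIC))
E
```

```text
{'qpos': [54.585, 32.064, -23.875, 103.235, 16.866, 48.149, -3.852], 'ee_pos': [0.441, -0.394, 0.04], 'wrist_force': [-0.592, -6.029, -9.294], 'moment': [-1.529, 0.078, 0.002], 'opening': 0.161, 'ee_rot': [[0.445, 0.895, 0.0], [0.895, -0.445, -0.002], [-0.001, 0.001, -1.0]]}
```

View pics/w6.png

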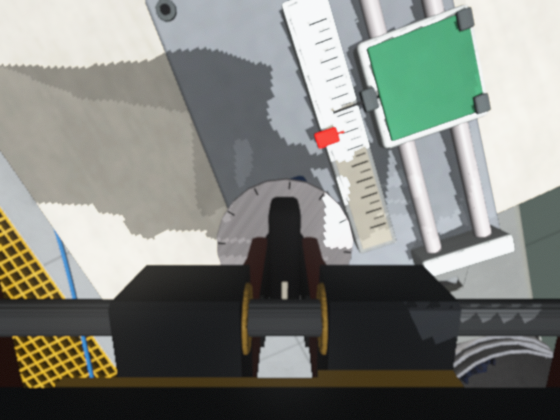

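View pics/t6z.png

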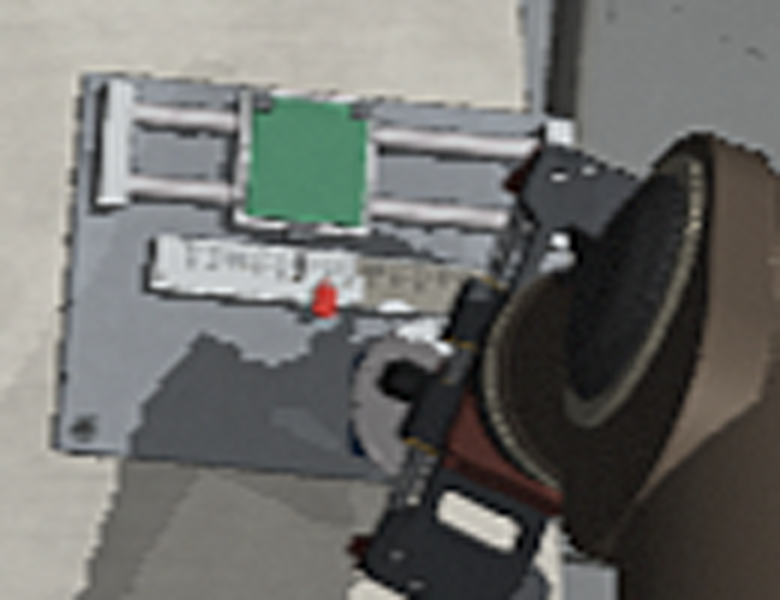

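```bash
python3 - <<'E'
from h import *
c=dict(np.load('pics/w6.npz'))
cv2.imwrite('pics/w6z.png',cv2.resize(c['pixels'][80:160,290:390,::-1],None,fx=7,fy=7,interpolation=cv2.INTER_CUBIC))
E
```

```text
(no output)
```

View pics/w6z.png

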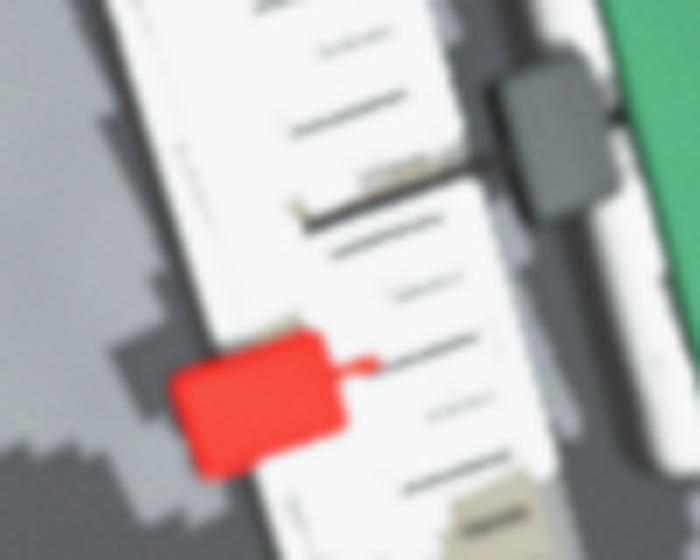

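```bash
cat >> m.py <<'E'
def rel(c,pA,pB,mk,zs=.0335):
    A=ray(c,*pA,zs)[:2];B=ray(c,*pB,zs)[:2];M=ray(c,*mk,zs)[:2]
    d=(B-A)/np.linalg.norm(B-A); d=d if d[0]>0 else -d   # rig +x along blade
    y=np.array([-d[1],d[0]]); yaw=np.radians(-7.3)  # rig yaw alternative
    y2=np.array([-np.sin(yaw),np.cos(yaw)])
    T=A
    print('blade yaw',np.degrees(np.arctan2(d[1],d[0])).round(2),'tip-mark along y: blade',((A-M)@y*1000).round(2),'rigyaw',((A-M)@y2*1000).round(2))
E
python3 - <<'E'
from m import *
c,_=meas('w6'); f=lambda x,y:(290+x/7,80+y/7)
rel(c,f(310,225),f(480,165),f(372,365))
c,_=meas('w1'); f=lambda x,y:(140+x/4,140+y/4)
rel(c,f(378,338),f(312,336),f(374,400))
# rig yaw from scale bar / base edges in top0
c,_=meas('top0')
a=ray(c,329,260,.012);b=ray(c,335,198,.012);print(np.degrees(np.arctan2(*(b-a)[:2][::-1])))
E
```

```text
blade yaw -7.4 tip-mark along y: blade 12.15 rigyaw 12.15
blade yaw -8.23 tip-mark along y: blade -15.48 rigyaw -15.46
-8.03063301549465
```

The pointer is 12.15 mm left of the mark, and the travel agrees with the knob angle turned. Coming back: 34° of slack plus about 70° of drive. I'll do 84° first, then measure.

>>> apply_moves(series=[[[0,0,0],[0,0,0.5],0],[[0,0,0],[0,0,1],0],[[0,0,0],[0,0,1],0],[[0,0,0],[0,0,1],0],[[0,0,0],[0,0,1],0],[[0,0,0],[0,0,1],0],[[0,0,0],[0,0,1],0],[[0,0,0],[0,0,1],0],[[0,0,0],[0,0,1],0],[[0,0,0],[0,0,1],0],[[0,0,0],[0,0,0.5],0],[[0,0,0],[0,0,0],0]])

```text
time_s: 13.98
ee_pos: [0.4408, -0.3936, 0.0399]
ee_rot: [[0.918, 0.397, -0.001], [0.397, -0.918, -0.001], [-0.001, 0.001, -1.0]]
wrist_force: [-2.2, -5.3, -7.8]
opening: 0.16
```

>>> apply_moves(series=[[[0,0,0],[0,0,0.5],0],[[0,0,0],[0,0,1],0],[[0,0,0],[0,0,1],0],[[0,0,0],[0,0,1],0],[[0,0,0],[0,0,1],0],[[0,0,0],[0,0,1],0],[[0,0,0],[0,0,1],0],[[0,0,0],[0,0,1],0],[[0,0,0],[0,0,1],0],[[0,0,0],[0,0,1],0],[[0,0,0],[0,0,1],0],[[0,0,0],[0,0,0.5],0],[[0,0,0],[0,0,0],0],[[0,0,0],[0,0,0],0]])

```text
time_s: 15.15
ee_pos: [0.4408, -0.3929, 0.0399]
ee_rot: [[0.937, -0.349, -0.001], [-0.349, -0.937, -0.001], [-0.001, 0.001, -1.0]]
wrist_force: [-2.7, -3.1, -6.4]
opening: 0.163
```

```bash
python3 - <<'E'
from h import *
c=grab('wrist','w7');s=bot.get_state(); print({k:np.round(s[k],3).tolist() for k in ('time_s','ee_pos','wrist_force','moment','opening','ee_rot')})
r=s['ee_rot'];print(np.degrees(np.arctan2(r[1][0],r[0][0])))
print(proj(c,[.49,-.353,.0335]))
E
```

```text
{'time_s': 15.2, 'ee_pos': [0.441, -0.393, 0.04], 'wrist_force': [-3.266, -3.193, -7.94], 'moment': [-0.877, 0.621, -0.018], 'opening': 0.156, 'ee_rot': [[0.937, -0.349, -0.001], [-0.349, -0.937, -0.001], [-0.001, 0.001, -1.0]]}
-20.43441035034422
[191.78675268 181.10780123]
```

View pics/w7.png

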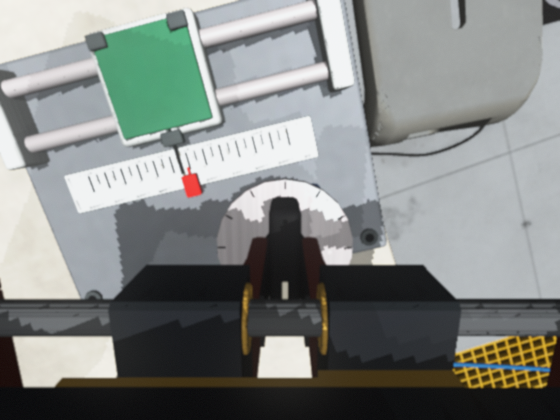

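```bash
python3 - <<'E'
from h import *
c=dict(np.load('pics/w7.npz'))
cv2.imwrite('pics/w7z.png',cv2.resize(c['pixels'][120:210,140:240,::-1],None,fx=6.5,fy=6.5,interpolation=cv2.INTER_CUBIC))
E
```

```text
(no output)
```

View pics/w7z.png

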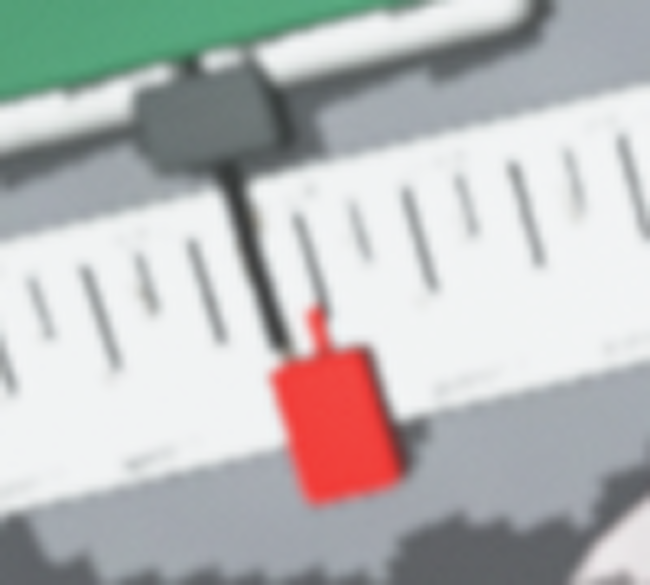

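```bash
python3 - <<'E'
from m import *
c,_=meas('w7'); f=lambda x,y:(140+x/6.5,120+y/6.5)
rel(c,f(280,345),f(234,185),f(318,325))
E
```

```text
blade yaw -8.4 tip-mark along y: blade 3.85 rigyaw 3.87
```

It's 3.85 mm from the mark, which is about 22°. I'll turn 21° so it stays short of overrunning.

>>> apply_moves(series=[[[0,0,0],[0,0,0.5],0],[[0,0,0],[0,0,1],0],[[0,0,0],[0,0,1],0],[[0,0,0],[0,0,1],0],[[0,0,0],[0,0,1],0],[[0,0,0],[0,0,0.5],0],[[0,0,0],[0,0,0.25],0],[[0,0,0],[0,0,0],0],[[0,0,0],[0,0,0],0]])

```text
time_s: 15.95
ee_pos: [0.441, -0.3926, 0.0399]
ee_rot: [[0.751, -0.66, -0.001], [-0.66, -0.751, -0.0], [-0.001, 0.001, -1.0]]
wrist_force: [-3.0, -4.1, -8.0]
opening: 0.154
```

```bash
python3 - <<'E'
from h import *
c=grab('wrist','w8');s=bot.get_state(); print({k:np.round(s[k],3).tolist() for k in ('time_s','ee_pos','wrist_force','moment','opening')})
r=s['ee_rot'];print(np.degrees(np.arctan2(r[1][0],r[0][0])))
u,v=proj(c,[.49,-.353,.0335]).astype(int);print(u-50,v-45)
u0,v0=u-50,v-45
cv2.imwrite('pics/w8z.png',cv2.resize(c['pixels'][v0:v0+90,u0:u0+100,::-1],None,fx=6.5,fy=6.5,interpolation=cv2.INTER_CUBIC))
E
```

```text
{'time_s': 16.0, 'ee_pos': [0.441, -0.393, 0.04], 'wrist_force': [-3.656, -4.662, -7.3], 'moment': [-0.904, 0.698, -0.043], 'opening': 0.158}
-41.325036881030314
131 171
```

View pics/w8z.png

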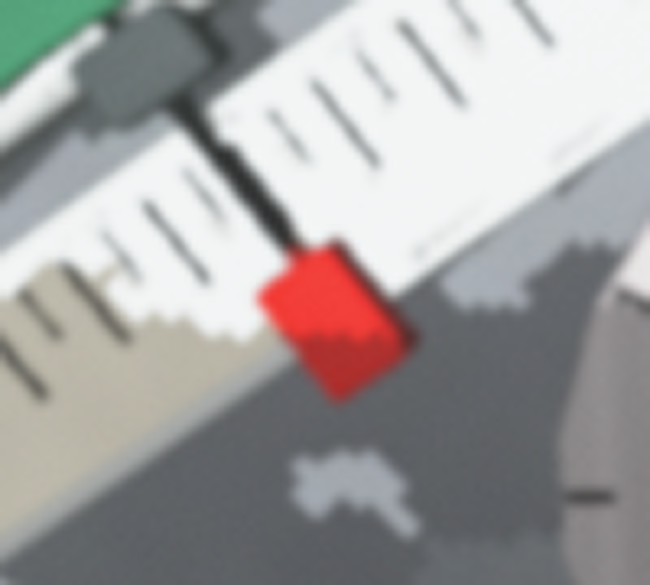

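The pointer blade now covers the red nib. Releasing and lifting straight up.

>>> apply_moves(series=[[[0,0,0],[0,0,0],0.25],[[0,0,0],[0,0,0],0.35],[[0,0,0],[0,0,0],0.45],[[0,0,0],[0,0,0],0.5],[[0,0,0],[0,0,0],0.5],[[0,0,0],[0,0,0],0.5],[[0,0,0],[0,0,0],0.5],[[0,0,-0.3],[0,0,0],0.5],[[0,0,-0.5],[0,0,0],0.5],[[0,0,-0.5],[0,0,0],0.5],[[0,0,-0.8],[0,0,0],0.5],[[0,0,-0.8],[0,0,0],0.5],[[0,0,-0.8],[0,0,0],0.5],[[0,0,-0.8],[0,0,0],0.5],[[0,0,0],[0,0,0],0.5],[[0,0,0],[0,0,0],0.5]])

```text
time_s: 17.33
ee_pos: [0.4425, -0.3928, 0.1551]
ee_rot: [[0.752, -0.66, 0.003], [-0.66, -0.752, -0.002], [0.004, -0.0, -1.0]]
wrist_force: [-0.5, 0.1, -0.5]
opening: 0.499
```

```bash
python3 - <<'E'
from h import *
c=grab('wrist','w9');s=bot.get_state(); print({k:np.round(s[k],3).tolist() for k in ('time_s','ee_pos','wrist_force','moment','opening')})
for n,X in [('mark',[.49,-.353,.0335]),('knob',[.441,-.3936,.094])]: print(n,proj(c,X))
E
```

```text
{'time_s': 17.383, 'ee_pos': [0.442, -0.392, 0.154], 'wrist_force': [0.299, -0.274, -0.595], 'moment': [0.114, -0.011, -0.045], 'opening': 0.503}
mark [218.2697224  185.17195944]
knob [286.16106326 211.76673728]
```

View pics/w9.png

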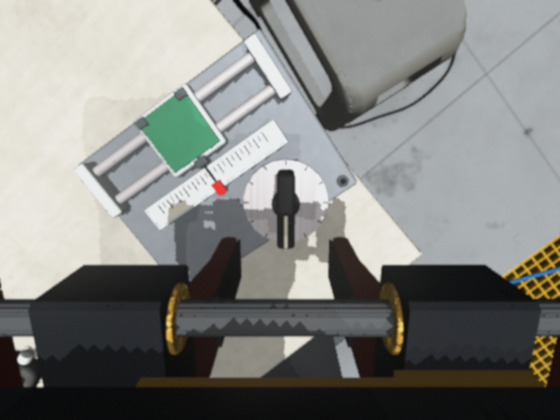

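```bash
python3 - <<'E'
from h import *
c=dict(np.load('pics/w9.npz'))
cv2.imwrite('pics/w9z.png',cv2.resize(c['pixels'][140:210,180:270,::-1],None,fx=8,fy=8,interpolation=cv2.INTER_CUBIC))
cv2.imwrite('pics/w9k.png',cv2.resize(c['pixels'][150:260,235:340,::-1],None,fx=5.4,fy=5.4,interpolation=cv2.INTER_CUBIC))
E
```

```text
(no output)
```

View pics/w9z.png

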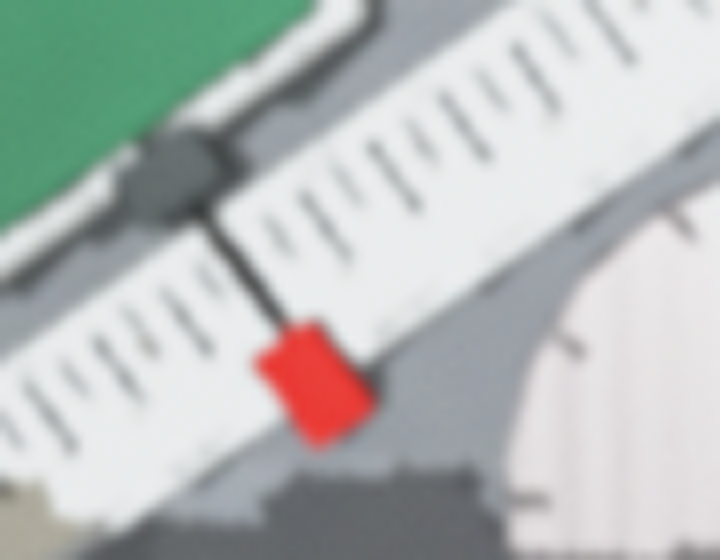

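View pics/w9k.png

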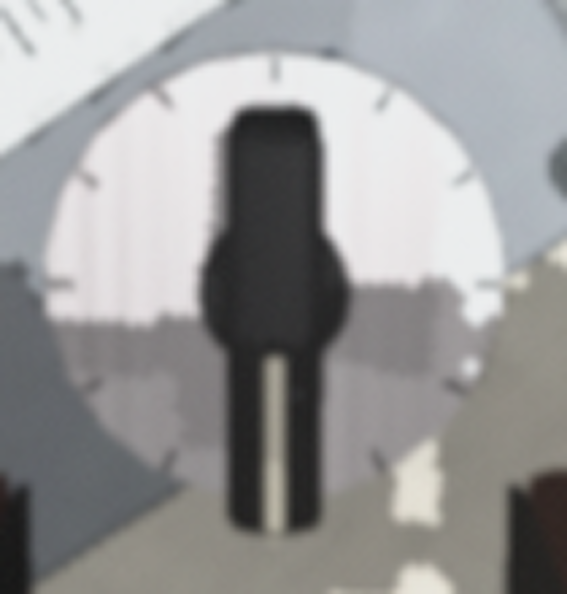

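The dial ticks sit symmetrically about the knob bar and the red line is hidden under the white-line end, so the slack is taken up clockwise. I'll check the pointer numerically, since the nib is hidden and I have to use the tab centroid.

```bash
python3 - <<'E'
from m import *
yaw=np.radians(-8); y2=np.array([-np.sin(yaw),np.cos(yaw)])
def tab(fn):
    c,im=meas(fn); m=((im[...,0]>150)&(im[...,1]<90)&(im[...,2]<90)).astype(np.uint8)
    n,l,st,ce=cv2.connectedComponentsWithStats(m); 
    k=1+np.argmax(st[1:,4]); v,u=np.where(l==k); z=c['z_map'];f=K(c)
    W=(np.stack([(u-c['cx'])/f*z[v,u],(v-c['cy'])/f*z[v,u],z[v,u]],-1)-c['t'])@c['R']
    zt=np.median(W[:,2]); T=ray(c,*ce[k],zt); return c,T,zt
F={'w6':((310,225),(480,165),(372,365),(290,80,7)),'w7':((280,345),(234,185),(318,325),(140,120,6.5)),'w1':((378,338),(312,336),(374,400),(140,140,4)),'w9':((287,325),(207,215),None,(180,140,8))}
for fn in F:
    a,b,mk,o=F[fn]; g=lambda p:(o[0]+p[0]/o[2],o[1]+p[1]/o[2])
    c,T,zt=tab(fn); A=ray(c,*g(a),.0335)
    s='tab z %.4f ptr-tab %.2f'%(zt,(A-T)[:2]@y2*1000)
    if mk: s+=' nib-tab %.2f'%((ray(c,*g(mk),.0335)-T)[:2]@y2*1000)
    print(fn,T.round(4),s)
for n in ['top']:
    c=grab(n,n+'9')
a=cv2.imread('pics/top0.png');b=cv2.imread('pics/top9.png')
d=np.abs(a.astype(int)-b).max(2)[140:300,60:300]; print('bystander diff px',(d>60).sum())
E
```

```text
w6 [ 0.4876 -0.3522  0.0378] tab z 0.0378 ptr-tab 11.37 nib-tab -0.76
w7 [ 0.4884 -0.3533  0.0379] tab z 0.0379 ptr-tab 4.20 nib-tab 0.35
w1 [ 0.4627 -0.3661  0.0602] tab z 0.0602 ptr-tab 2.06 nib-tab 17.54
w9 [ 0.4877 -0.3533  0.0379] tab z 0.0379 ptr-tab -0.08
bystander diff px 0
```

```bash
python3 -c "
from h import *
print(order.finish_job())"
```

```text
the job is handed in; nothing more can be done
None
```

I set the stage to the red mark using only the knob, with the slack taken up clockwise, and handed the job in at about 17.4 s. No verdict came back.

**What I did:**
- I gripped the knob once and turned it about 160° anticlockwise. The pointer went from −15.5 mm to about +12.2 mm, left of the mark.
- I then turned it about 105° clockwise in two stages, measuring 3.85 mm before the mark, and let go and lifted clear.

**Last checks:**
- **Pointer:** it reads about −0.1 mm against the centre of the red tab. The angle turned since the last measurement implies about +0.2 mm. The nib itself was hidden under the pointer, so this relies on the tab, and its offset from the nib varied by about −0.8 to +0.4 mm between views. That is still well inside the 2.5 mm tolerance.
- **Slack:** the dial ticks sit evenly on both sides of the knob bar, with the red line hidden under the white-line end.
- **Surroundings:** the gauge, marker and bottle show no change in the top view. The wrist force is about zero and nothing is touched.

**What failed or disagreed:**
- **Missed grasp:** the first grasp closed on nothing. The fingertips were really about 31 mm above the reported TCP, as the wrist and side depth both showed. I corrected for this and regripped.
- **Camera mismatch:** the top and wrist cameras disagreed by 3–4 mm on where the knob was. I used an average for the first approach, and the later fingertip check agreed with the wrist camera.
- **Discarded check:** the tab measurement from the first wrist picture picked up the dial's red line instead of the tab, so I ignored it.

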